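# Load the orbital shaker

## Robot

A 6-joint arm with a two-finger parallel gripper is mounted at the origin on a cart in front of the work surface, level with it; the furniture and walls round the work are solid. World frame = base frame: x ahead of the robot, y to its left, z up, the work surface at z = 0. Lengths are in mm, angles in rad, forces in N, time in s.
With the tool pointing down it reaches from about 325 to 1000 mm from the base axis. Payload 5.1 kg.
Tool frame: the origin (TCP) lies midway between the tips of the shut fingers; the grasp point (between the pads) lies 19 mm behind it (robot.tcp_to_grasp is the distance from the TCP to the grasp point, in mm); z points along the fingers, y is the direction in which the jaws open and shut (so a half turn about z gives the same grasp; the last joint's range is limited). The gripper opens to 85 mm and grips with 20 to 120 N. Pads are 22 mm wide; open, the fingers measure 114 mm over their backs; the gripper's body (76 mm by 85 mm) begins 54 mm behind the grasp point. The pads swing forward as they close: fully open they stand 13 mm farther back than shut.
Start: joints at [-1.23, 0.124, 1.65, -0, 1.367, -0.083], TCP at [267.265, -592.498, 191.822] pointing down, gripper open.
Joint ranges: [-2.61, 2.61], [-1.02, 2.33], [0.03, 2.71], [-1.35, 4.49], [0.32, 2.68], [-2.91, 2.91]. Speed limits (rad/s): [2.57, 2.57, 3.14, 3.14, 3.14, 3.14].

## Interface

Orientations are given as a unit quaternion [w, x, y, z].
In Python, from bench import monitor, get_image, ticket, robot gives the robot as it stands.
- The arm moves only by the tool apply_moves, never from a script. Its argument "series" is a list of rows, each a list of 6 numbers: the shift along the tool's x, y, z in mm, then the turn, a rotation vector about the tool's x, y, z in degrees. In form: [[dx, dy, dz, rx, ry, rz], ...]. A call has 1 to 12 rows; each row shifts and turns the commanded pose from where the row before left it, along the tool's axes as they then stand; what a row does not reach is not made up. A row lasts 1/12 s, in which the tool goes at most 41.7 mm and 7.16 degrees, less where a joint would pass 70% of its speed; a pose out of reach is approached as far as the arm can. A call with a gripper value outside its range is refused whole. "claw" is the opening in per cent of the stroke, from 0 (shut) to 100 (fully open), set as the call begins (left out, the last holds). The fingers move at their own pace and stop on an object; the grip force is fixed at half the most. Time passes only in rows, so rows that do not move let the fingers close. It gives the time, the measured TCP pose, the force and the opening at its end, in the units of the state.
- monitor.get_state(): the state, without advancing time (a new reading comes with each control period).
- get_image(name): name is "scene" or "top" or "wrist"; returns a dict with "image" (400x640x3 uint8, blue, green, red), "camera_matrix" (3x3 intrinsics, pixels), "k1" (the pictures are not rectified: a ray, as slopes to the right and down, at radius r is drawn at 1 + k1 r^2 times it, then the intrinsics apply), "xyz" and "orientation" of the camera in the world; the wrist camera has in their place "T_tool_cam" (4x4, takes a point from camera to tool coordinates, whose origin is the TCP and whose axes are the flange's). Camera axes: x right, y up, looking along -z (the intrinsics and any distortion apply to the point x, -y, -z); pixel columns grow to the right and rows downward; lengths in mm; the calibration is good to about 2 mm. A picture is of the moment at which its call begins: read the wrist's pose just before it. There is no depth.
- ticket.hand_in(): hands the job in, once; it reports no verdict.
The state is a dict: "time": time; "q": joint angles; "qvel": joint speeds; "effort": joint torques, N m; "ee_pos": TCP position; "eef_rot": TCP orientation; "force": force on the tool from outside, world axes, zero at the start; "ft_torque": the same for the moment, N m; "grip_width": finger opening in mm.
Only numpy, scipy, OpenCV 4.12 (cv2) and the standard library are available. Lean on these libraries where they do the work, as an engineer would, in place of code of your own. Each camera call takes 0.05 s, during which the arm holds its last target. There are 200 camera calls.

## Task

Load the orbital shaker for mixing: stand each of the four reagent bottles upright and fully down in the spring clamp of its own size on the shaker's platform, the smallest bottle in the smallest clamp and so on, so that none can rattle loose when it runs. Set the bottles down without dropping them or knocking any over, and leave the specimen cup and the timer where they are on the bench.

Things in the scene. Friction and masses are not known exactly. Their poses are not given: they have to be found in the camera images.
- bottle_23: Smallest of the four bottles: white, slim, with a grey cap; 23 mm across, 66 mm tall, about 0.035 kg (the mass varies), standing loose on the bench. Origin: centre of its underside, z axis up along the bottle; cap 15 mm wide from z = 0.052 to 0.066, rigid with the bottle; grip the cap or the body above the clamp's 24 mm. It belongs in clamp_23.
- bottle_40: Second smallest bottle: dark purple with a white ribbed cap; 40 mm across, 102 mm tall, about 0.11 kg (the mass varies), standing loose on the bench. Origin: centre of its underside, z axis up along the bottle; shoulder above about z = 0.06, cap 26 mm wide from z = 0.082 to 0.102, rigid with the bottle and good to grip. It belongs in clamp_40.
- bottle_52: Second largest bottle: brown with a black cap; 52 mm across, 132 mm tall, about 0.22 kg (the mass varies), standing loose on the bench. Origin: centre of its underside, z axis up along the bottle; shoulder above about z = 0.08, cap 32 mm wide from z = 0.107 to 0.132, rigid with the bottle and good to grip. It belongs in clamp_52.
- bottle_62: Largest bottle: white with a blue ribbed cap; 62 mm across, 169 mm tall, about 0.46 kg (the mass varies), standing loose on the bench. Origin: centre of its underside, z axis up along the bottle; shoulder above about z = 0.10, cap 37 mm wide from z = 0.136 to 0.169, rigid with the bottle and good to grip. It belongs in clamp_62.
- clamp_23: The smallest of four fixed steel clamps: floor disc, four rigid upright legs, 31 mm clear between opposite legs, 24 mm tall, tips flared outward (5 mm wider all round). Origin: centre of its underside, on the platform top at z = 0.055; z up; the bottle stands 3 mm above it. The clamps form a square, 115 mm centre to centre, in any order, on the 210 mm square dark steel platform of a low white shaker.
- clamp_40: The second smallest of four fixed steel clamps: floor disc, four rigid upright legs, 48 mm clear between opposite legs, 36 mm tall, tips flared outward (5 mm wider all round). Origin: centre of its underside, on the platform top at z = 0.055; z up; the bottle stands 3 mm above it. The clamps form a square, 115 mm centre to centre, in any order, on the 210 mm square dark steel platform of a low white shaker.
- clamp_52: The second largest of four fixed steel clamps: floor disc, four rigid upright legs, 60 mm clear between opposite legs, 42 mm tall, tips flared outward (5 mm wider all round). Origin: centre of its underside, on the platform top at z = 0.055; z up; the bottle stands 3 mm above it. The clamps form a square, 115 mm centre to centre, in any order, on the 210 mm square dark steel platform of a low white shaker.
- clamp_62: The largest of four fixed steel clamps: floor disc, four rigid upright legs, 70 mm clear between opposite legs, 48 mm tall, tips flared outward (5 mm wider all round). Origin: centre of its underside, on the platform top at z = 0.055; z up; the bottle stands 3 mm above it. The clamps form a square, 115 mm centre to centre, in any order, on the 210 mm square dark steel platform of a low white shaker.
- specimen_cup: Bystander to leave alone: white specimen cup with a white lid, 55 mm across, 59 mm tall, standing loose among the bottles. Origin: centre of its underside.
- timer: Bystander to leave alone: flat white lab timer with three keys, 64 x 66 x 18 mm, lying loose on the bench. Origin: centre of its underside.

How it is judged:
By the outcome, as a careful person would: the job done as asked, in the order asked, and still so for the second after the job is handed in, with the robot touching nothing.
It also fails if it takes over 106 s, if anything falls off the work surface, if the arm or the gripper's body presses on something with over 40 N, if the wrist force passes 120 N, or if a joint passes its speed limit or range.

## Working session

There is one attempt and no reset: what is moved stays moved. The work goes in short steps, Python scripts to look and compute and a tool call to move; the robot and the scene stay as the last step left them, time stands still between calls to the robot, and variables do not carry over. Pictures are saved under pics/ and viewed, about 12 in all and at most 16, crops included, and the job is handed in when it is done.

Besides the shell and the picture viewer there is one more tool, called as name(argument=value, ...) on one line, values as JSON. apply_moves: Moves the arm, as the interface text tells. Its arguments: {"type":"object","properties":{"series":{"type":"array"},"claw":{"type":"number"}},"required":["series"]}

```bash
ls; mkdir -p pics; cat > h.py <<'E'
import numpy as np, cv2, pickle
from scipy.spatial.transform import Rotation as R
from bench import monitor, get_image, ticket, robot
def quat(q): return R.from_quat([q[1],q[2],q[3],q[0]])
def shot(name,fn):
    s=monitor.get_state(); d=get_image(name); cv2.imwrite('pics/%s.png'%fn,d['image'])
    if name=='wrist':
        T=np.array(d['T_tool_cam']); Rt=quat(s['eef_rot']).as_matrix()
        d['C']=Rt@T[:3,3]+np.array(s['ee_pos']); d['R']=Rt@T[:3,:3]
    else: d['C']=np.array(d['xyz']); d['R']=quat(d['orientation']).as_matrix()
    pickle.dump(d,open('pics/%s.pkl'%fn,'wb')); return d
def load(fn): return pickle.load(open('pics/%s.pkl'%fn,'rb'))
def at(d,u,v,z):
    "pixel -> world point on plane z"
    K=np.array(d['camera_matrix'])
    p=cv2.undistortPoints(np.array([[[u,v]]],float),K,np.array([d['k1'],0,0,0.]))[0,0]
    w=d['R']@np.array([p[0],-p[1],-1]); return (d['C']+w*(z-d['C'][2])/w[2])[:2]
def pix(d,P):
    c=d['R'].T@(np.array(P,float)-d['C']); x=np.array([c[0],-c[1]])/-c[2]
    x=x*(1+d['k1']*(x@x)); K=np.array(d['camera_matrix']); return (K@[x[0],x[1],1])[:2]
E
python3 - <<'E'
from h import *
s=monitor.get_state(); print(s)
for n in ['top','scene']:
    d=shot(n,n+'0'); print(n,d['C'],d['k1'],np.array(d['camera_matrix'])[0,0],d['R'].round(3).tolist())
E
```

```text
pics
{'time': 0.0, 'q': array([-1.22958232e+00,  1.24512525e-01,  1.65166262e+00,  1.12374503e-05,
        1.36751243e+00, -8.26136083e-02]), 'qvel': array([-0.0005877 , -0.00057789,  0.00018611, -0.00021493,  0.0008607 ,
        0.00022468]), 'effort': array([ 1.55412370e-03, -4.23606169e+01, -3.65451157e+01,  4.44576301e-05,
        7.04586797e-03, -1.92137105e-05]), 'ee_pos': array([ 267.0504944 , -591.84928912,  190.55503636]), 'eef_rot': array([-1.03942840e-03,  9.77629875e-01,  2.10330050e-01, -1.29604171e-04]), 'force': array([ 0.08260789, -0.01217268, -0.31359714]), 'ft_torque': array([0.04294565, 0.04921251, 0.09007528]), 'grip_width': 85.70642116981622}
top [335.60181103   6.14471119 981.77771451] -0.00279718386805358 368.5989163423304 [[-0.006, 0.983, -0.184], [-1.0, -0.004, 0.012], [0.011, 0.184, 0.983]]
scene [-76.92092185 835.05355182 725.76327285] -0.0788644459109321 478.4199592625777 [[-0.798, 0.338, -0.499], [-0.602, -0.417, 0.681], [0.022, 0.843, 0.537]]
```

View pics/top0.png

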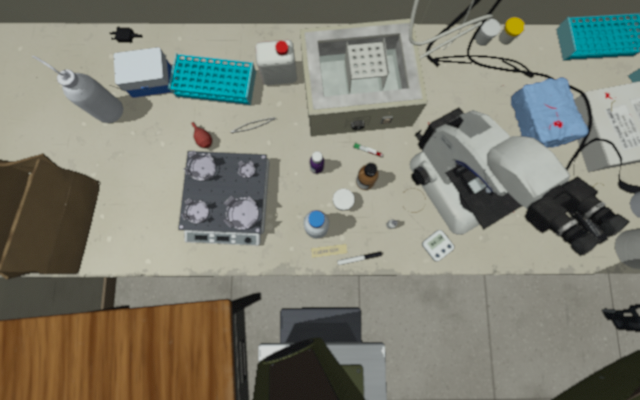

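View pics/scene0.png

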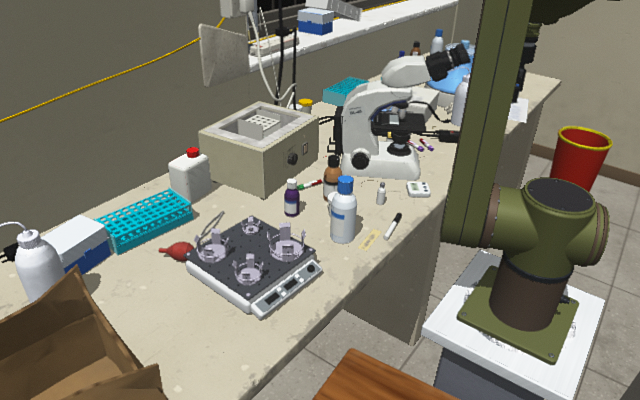

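Top view: shaker at about (223,195), the bottles at cap pixels (316,161) purple, (367,170) brown, (316,218) blue cap, (391,223) small one; cup (343,200), timer (437,246). The scene view agrees. I'll enlarge the top view.

```bash
python3 - <<'E'
from h import *
d=load('top0'); c=d['image'][140:260,170:410]; cv2.imwrite('pics/t0c.png',cv2.resize(c,None,fx=3.33,fy=3.33,interpolation=cv2.INTER_CUBIC))
for n,u,v,z in [('b40',317,157,102),('b52',369,170,132),('b62',317,217,169),('b23',391,223,66),('cup',343,198,59),('timer',438,245,18),('cA',202,167,80),('cB',246,170,80),('cC',197,211,80),('cD',241,212,80),('plat tl',188,153,55),('tr',267,153,55),('bl',181,231,55),('br',264,233,55)]: print(n,at(d,u,v,z).round())
E
```

```text
b40 [610.  11.]
b52 [ 568. -114.]
b62 [450.  11.]
b23 [ 449. -174.]
cup [515. -55.]
timer [ 397. -304.]
cA [591. 301.]
cB [583. 190.]
cC [479. 307.]
cD [476. 199.]
plat tl [637. 348.]
tr [636. 142.]
bl [432. 353.]
br [426. 145.]
```

View pics/t0c.png

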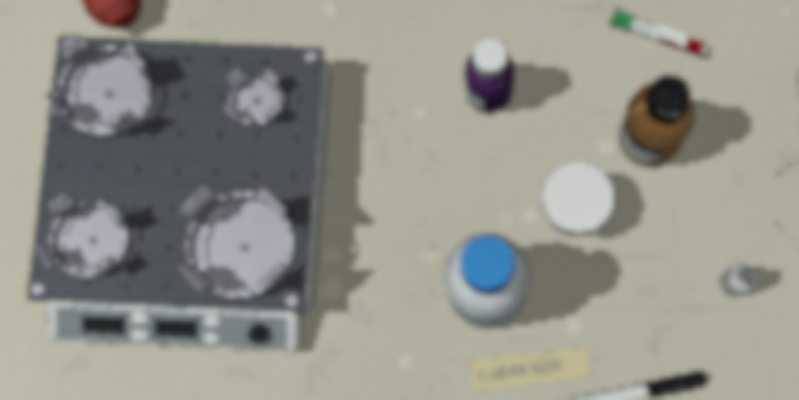

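The clamps read 52 top-left, 23 top-right, 40 bottom-left and 62 bottom-right. I'll turn the tool square with the world and come in.

apply_moves(series=[[0, 0, -30, 0, 0, 6.07], [0, 0, -30, 0, 0, 6.07], [0, 0, -30, 0, 0, 6.07], [0, 0, -30, 0, 0, 6.07], [0, -36, 0, 0, 0, 0], [0, -36, 0, 0, 0, 0], [0, -36, 0, 0, 0, 0], [0, -36, 0, 0, 0, 0], [0, -36, 0, 0, 0, 0], [0, -36, 0, 0, 0, 0], [0, -36, 0, 0, 0, 0], [0, -36, 0, 0, 0, 0]])

```text
time: 1.1
ee_pos: [266.8, -302.7, 311.1]
eef_rot: [-0.0, 1.0, -0.0, -0.0]
force: [1.4, 0.1, -1.3]
grip_width: 85.3
```

```bash
python3 - <<'E'
from h import *
s=monitor.get_state(); print(s['ee_pos'],s['eef_rot'],s['q'])
d=shot('wrist','w0'); print(np.array(d['T_tool_cam']).round(3),d['camera_matrix'],d['C'])
d=load('top0')
for n,u,v,z in [('b40',317.1,156.5,102),('b52',371.2,169.1,132),('b62',316.5,218.7,169),('b23',391.6,223,66),('A',202.4,167.9,58),('B',247.8,170,58),('C',198,212,58),('D',243.6,214.2,58)]: print(n,at(d,u,v,z).round())
E
```

```text
[ 266.81020026 -302.66581954  311.12690202] [-3.97903315e-04  9.99999866e-01 -2.79238414e-04 -1.75482690e-04] [-9.81635172e-01 -4.93689526e-01  1.98803918e+00  1.51096257e-04
  1.64809962e+00  5.89731236e-01]
[[ 1.00000e-03  9.48000e-01  3.18000e-01  8.25240e+01]
 [ 1.00000e+00 -1.00000e-03 -1.00000e-03  1.28000e+00]
 [-0.00000e+00  3.18000e-01 -9.48000e-01 -1.81963e+02]
 [ 0.00000e+00  0.00000e+00  0.00000e+00  1.00000e+00]] [[324.70291526   0.         314.57501063]
 [  0.         324.70291526 197.80285051]
 [  0.           0.           1.        ]] [ 349.39712544 -304.13720569  493.05997364]
b40 [611.  10.]
b52 [ 570. -119.]
b62 [447.  12.]
b23 [ 449. -176.]
A [595. 307.]
B [589. 190.]
C [480. 312.]
D [474. 197.]
```

apply_moves(series=[[25.5, -27, 0, 0, 0, 0], [25.5, -27, 0, 0, 0, 0], [25.5, -27, 0, 0, 0, 0], [25.5, -27, 0, 0, 0, 0], [25.5, -27, 0, 0, 0, 0], [25.5, -27, 0, 0, 0, 0], [25.5, -27, 0, 0, 0, 0], [25.5, -27, 0, 0, 0, 0], [0, 0, 0, 0, 0, 0], [0, 0, 0, 0, 0, 0], [0, 0, 0, 0, 0, 0]])

```text
time: 2.07
ee_pos: [470.9, -88.6, 311.3]
eef_rot: [0.0, 1.0, 0.0, -0.001]
force: [-0.1, 0.4, -0.5]
grip_width: 85.5
```

```bash
python3 - <<'E'
from h import *
d=shot('wrist','w1'); s=monitor.get_state(); print(s['ee_pos'],s['qvel'].round(3))
for n,p in dict(b40=(611,10,102),b52=(570,-119,132),b62=(447,12,169),b23=(449,-176,66),cup=(515,-55,59)).items(): print(n,pix(d,p).round())
E
```

```text
[470.74612059 -89.05078276 311.52554312] [-0.019 -0.008 -0.     0.003 -0.002  0.002]
b40 [224.  34.]
b52 [343.  72.]
b62 [218. 195.]
b23 [378. 170.]
cup [288. 120.]
```

apply_moves(series=[[6, -32, 0, 0, 0, 0], [6, -32, 0, 0, 0, 0], [6, -32, 0, 0, 0, 0], [6, -32, 0, 0, 0, 0], [6, -32, 0, 0, 0, 0], [6, -32, 0, 0, 0, 0], [6, -32, 0, 0, 0, 0], [6, -32, 0, 0, 0, 0], [6, -32, 0, 0, 0, 0], [6, -32, 0, 0, 0, 0], [0, 0, 0, 0, 0, 0], [0, 0, 0, 0, 0, 0]])

```text
time: 3.12
ee_pos: [531.3, 231.1, 311.6]
eef_rot: [0.0, 1.0, 0.0, -0.0]
force: [0.2, 0.3, -0.3]
grip_width: 85.4
```

```bash
python3 - <<'E'
from h import *
d=shot('wrist','w2'); s=monitor.get_state(); print(s['ee_pos'],s['qvel'].round(3))
for n,p in dict(A=(595,307,58),B=(589,190,58),C=(480,312,58),D=(474,197,58)).items(): print(n,pix(d,p).round())
E
```

```text
[531.32025093 230.35309979 311.73983036] [-0.018 -0.014  0.008 -0.     0.001  0.003]
A [255. 104.]
B [345. 109.]
C [256. 189.]
D [338. 193.]
```

View pics/w1.png

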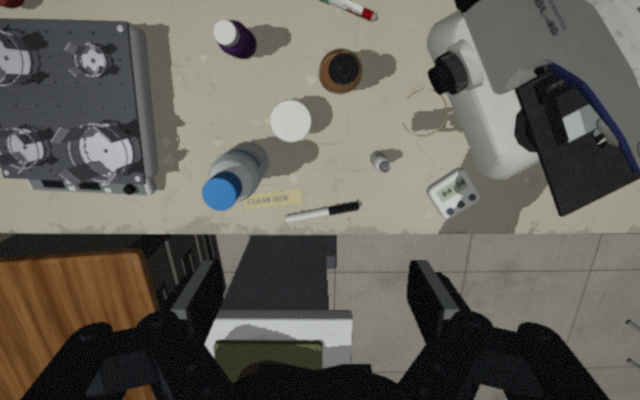

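View pics/w2.png

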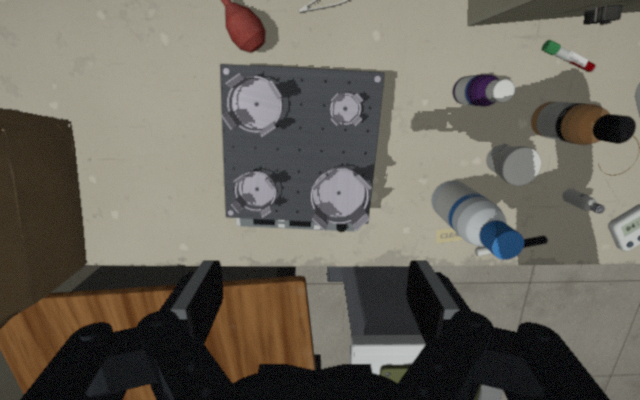

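Both wrist views agree with the top-view predictions within a few pixels (clamp hubs at (256,104), (346,109), (256,190), (339,193)). I'll enlarge once for exact centres.

```bash
python3 - <<'E'
from h import *
d=load('w2'); cv2.imwrite('pics/w2c.png',cv2.resize(d['image'][55:240,215:390],None,fx=3.2,fy=3.2,interpolation=cv2.INTER_CUBIC))
d=load('w1'); cv2.imwrite('pics/w1c.png',cv2.resize(d['image'][10:215,195:405],None,fx=2.9,fy=2.9,interpolation=cv2.INTER_CUBIC))
E
```

```text
(no output)
```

View pics/w2c.png

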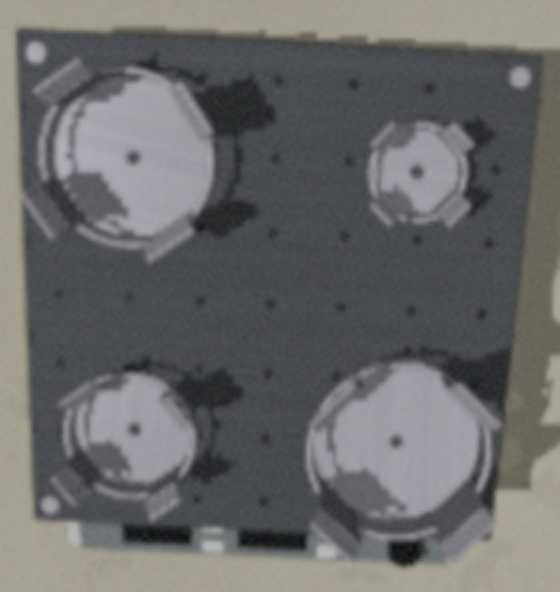

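View pics/w1c.png

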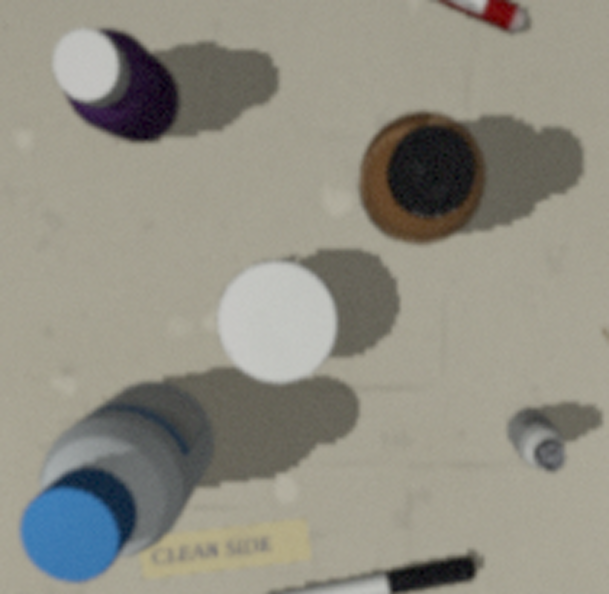

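```bash
python3 - <<'E'
from h import *
d=load('w2')
P={n:at(d,(u+.5)/3.2-.5+215,(v+.5)/3.2-.5+55,58) for n,u,v in [('A52',133,157),('B23',417,172),('C40',134,429),('D62',397,441)]}
for n in P: print(n,P[n].round(1))
k=list(P.values()); print([np.linalg.norm(k[i]-k[j]).round(1) for i,j in [(0,1),(1,3),(3,2),(2,0)]])
# rigid square fit
S=np.array([[57.5,57.5],[57.5,-57.5],[-57.5,57.5],[-57.5,-57.5]]);Q=np.array(k);c=Q.mean(0)
th=np.angle(sum(complex(*(q-c))*complex(*s).conjugate() for q,s in zip(Q,S))); print('fit th',np.degrees(th),(S@np.array([[np.cos(th),np.sin(th)],[-np.sin(th),np.cos(th)]])+c).round(1).tolist())
d=load('w1')
for n,u,v,z in [('b40',86,66,102),('b52',432,170,132),('b62',71,531,169),('b23',549,454,66),('cup',277,321,59)]: print(n,at(d,(u+.5)/2.9-.5+195,(v+.5)/2.9-.5+10,z).round(1))
E
```

```text
A52 [595.8 305.2]
B23 [590.  190.2]
C40 [480.8 310.9]
D62 [475.4 195.5]
[np.float64(115.1), np.float64(114.7), np.float64(115.6), np.float64(115.1)]
fit th -2.769274457778193 [[595.7, 305.1], [590.2, 190.2], [480.9, 310.7], [475.3, 195.8]]
b40 [612.9   9.2]
b52 [ 574.1 -120. ]
b62 [449.8  10.3]
b23 [ 454.7 -183.5]
cup [514.2 -58. ]
```

apply_moves(series=[[-7, 37.6, 0, 0, 0, 0], [-7, 37.6, 0, 0, 0, 0], [-7, 37.6, 0, 0, 0, 0], [-7, 37.6, 0, 0, 0, 0], [-7, 37.6, 0, 0, 0, 0], [-7, 37.6, 0, 0, 0, 0], [-7, 37.6, 0, 0, 0, 0], [-7, 37.6, 0, 0, 0, 0], [-7, 37.6, 0, 0, 0, 0], [-7, 37.6, 0, 0, 0, 0], [-7, 37.6, 0, 0, 0, 0], [0, 0, 30, 0, 0, 0]])

```text
time: 4.17
ee_pos: [454.1, -190.5, 288.4]
eef_rot: [0.004, 1.0, -0.005, 0.005]
force: [1.4, 0.6, 1.2]
grip_width: 85.5
```

apply_moves(series=[[0, 0, 30, 0, 0, 0], [0, 0, 30, 0, 0, 0], [0, 0, 30, 0, 0, 0], [0, 0, 30, 0, 0, 0], [0, 0, 10, 0, 0, 0], [0, 0, 0, 0, 0, 0], [0, 0, 0, 0, 0, 0]])

```text
time: 4.75
ee_pos: [453.9, -183.0, 152.7]
eef_rot: [0.0, 1.0, -0.001, 0.0]
force: [0.7, -0.5, 0.8]
grip_width: 85.4
```

```bash
python3 - <<'E'
from h import *
d=shot('wrist','w3'); s=monitor.get_state(); print(s['ee_pos'],s['qvel'].round(3))
for z in (66,0): print(pix(d,(454.7,-183.5,z)))
cv2.imwrite('pics/w3c.png',cv2.resize(d['image'][100:350,200:440],None,fx=2,fy=2,interpolation=cv2.INTER_CUBIC))
E
```

```text
[ 454.91044715 -183.23786237  154.0236907 ] [ 0.008 -0.006 -0.027  0.001 -0.005  0.002]
[313.46435753 188.59213524]
[313.632558  170.4452709]
```

View pics/w3c.png

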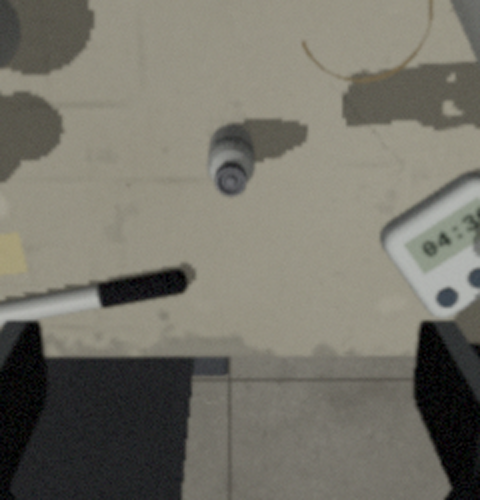

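The b23 cap is at (315.5,189.5), within 2 px of the prediction. Descending to grip the body.

apply_moves(series=[[0, 1.5, 30, 0, 0, 0], [0, 0, 30, 0, 0, 0], [0, 0, 30, 0, 0, 0], [0, 0, 20, 0, 0, 0], [0, 0, 10, 0, 0, 0], [0, 0, 5, 0, 0, 0], [0, 0, 0, 0, 0, 0]])

```text
time: 5.38
ee_pos: [455.1, -184.1, 27.8]
eef_rot: [0.0, 1.0, -0.0, 0.001]
force: [0.2, 0.3, 0.5]
grip_width: 85.3
```

apply_moves(series=[[0, 0, 0, 0, 0, 0], [0, 0, 0, 0, 0, 0], [0, 0, 0, 0, 0, 0], [0, 0, 0, 0, 0, 0], [0, 0, 0, 0, 0, 0], [0, 0, 0, 0, 0, 0], [0, 0, 0, 0, 0, 0], [0, 0, 0, 0, 0, 0], [0, 0, 0, 0, 0, 0], [0, 0, 0, 0, 0, 0]], claw=0)

```text
time: 6.22
ee_pos: [454.2, -183.6, 26.8]
eef_rot: [-0.0, 1.0, -0.0, -0.0]
force: [-1.1, 0.9, 0.7]
grip_width: 0.5
```

The jaws shut on nothing (0.5 mm), so I'll look.

```bash
python3 - <<'E'
from h import *
d=shot('wrist','w4'); s=monitor.get_state(); print(s['ee_pos'],s['grip_width'],s['force'])
E
```

```text
[ 454.20259478 -183.56573545   26.76542276] 0.31697562582321687 [ 0.00935491 -0.31893556  0.0872407 ]
```

View pics/w4.png

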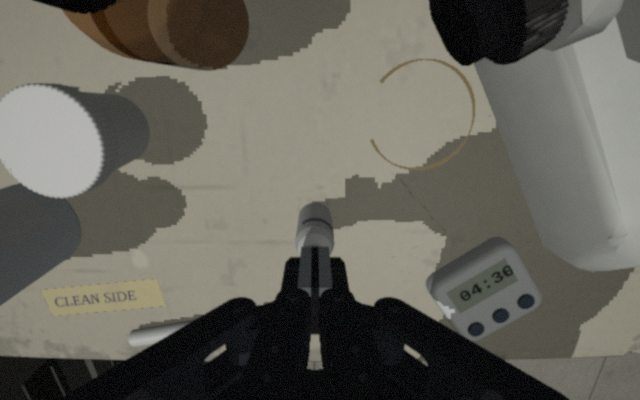

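```bash
python3 - <<'E'
from h import *
d=load('w4'); print('tcp',pix(d,(454.2,-183.6,27)),'grasp',pix(d,(454.2,-183.6,46)))
for x in (455,465,475,485): print(x,[pix(d,(x,-184,z)).round(0).tolist() for z in (0,52,66)])
for z in (0,11,23): print(z,at(d,317,204,z),at(d,315,245,z),at(d,299,225,z),at(d,333,225,z))
d=load('w3'); print([ (z,at(d,315.5,189.5,z)) for z in (66,0)], at(d,200+231/2,100+140/2,11.5))
cv2.imwrite('pics/w4c.png',cv2.resize(load('w4')['image'][190:290,255:375],None,fx=5,fy=5,interpolation=cv2.INTER_CUBIC))
E
```

```text
tcp [312.30295134 231.13357421] grasp [312.07777118 245.31843598]
455 [[313.0, 214.0], [313.0, 249.0], [313.0, 262.0]]
465 [[313.0, 200.0], [313.0, 232.0], [313.0, 244.0]]
475 [[313.0, 186.0], [313.0, 214.0], [313.0, 225.0]]
485 [[313.0, 171.0], [313.0, 196.0], [313.0, 206.0]]
0 [ 462.18060776 -186.63400482] [ 431.1196131  -185.32579674] [ 446.60045765 -174.13040873] [ 446.63293012 -197.86086477]
11 [ 466.11043584 -186.54108663] [ 436.68645045 -185.30182512] [ 451.35140722 -174.69646824] [ 451.38216829 -197.17625678]
23 [ 470.39752103 -186.43972134] [ 442.75936392 -185.27567425] [ 456.5342613  -175.31398771] [ 456.56315539 -196.4294117 ]
[(66, array([ 453.87839494, -185.26085769])), (0, array([ 433.62236345, -185.4899728 ]))] [ 457.97122509 -185.43543659]
```

View pics/w4c.png

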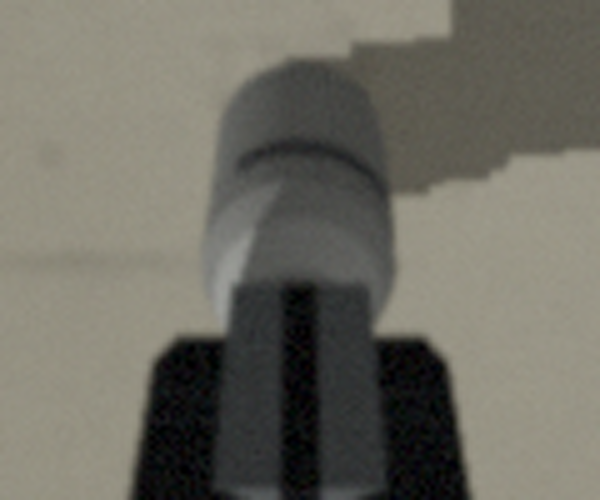

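The fingers seem to be over the bottle, with the bottle still standing. I'll cross-check the finger height with the fixed camera before acting.

```bash
python3 - <<'E'
from h import *
d=shot('scene','s1'); im=d['image'].copy()
f=lambda p: pix(d,p)
u,v=f((454,-184,40)); x0,y0=int(u)-60,int(v)-60
c=cv2.resize(im[y0:y0+100,x0:x0+130],None,fx=5,fy=5,interpolation=cv2.INTER_CUBIC)
for p,col in [((454,-184,27),(0,0,255)),((454,-184,66),(0,255,0)),((454,-184,0),(255,0,0))]:
    q=(f(p)-[x0,y0])*5; cv2.circle(c,tuple(int(a) for a in q),4,col,-1); print(p,q.round())
cv2.imwrite('pics/s1c.png',c)
E
```

```text
(454, -184, 27) [300. 323.]
(454, -184, 66) [307. 263.]
(454, -184, 0) [296. 364.]
```

View pics/s1c.png

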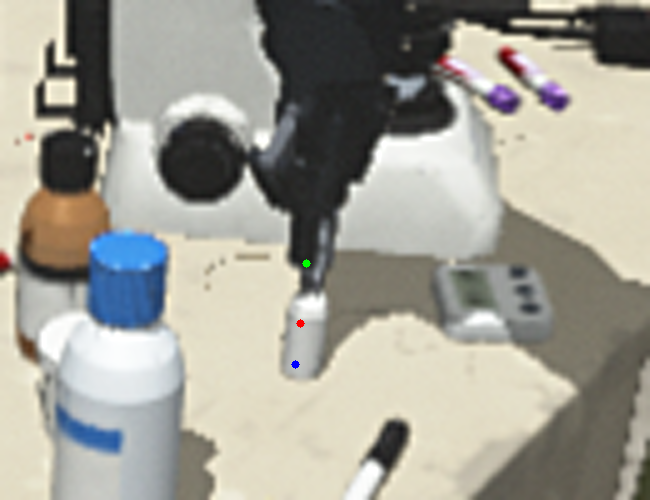

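```bash
python3 -c "
from h import *
print(robot.tcp_to_grasp,[a for a in dir(robot) if a[0]!='_'],[a for a in dir(monitor) if a[0]!='_'])"
```

```text
18.700000000000003 ['Unreachable', 'tcp_to_grasp'] ['get_state']
```

apply_moves(series=[[0, 0, -20, 0, 0, 0], [0, 0, -30, 0, 0, 0], [0, 0, -30, 0, 0, 0], [0, 0, 0, 0, 0, 0]])

```text
time: 6.65
ee_pos: [458.2, -185.7, 113.7]
eef_rot: [0.003, 1.0, 0.0, 0.005]
force: [1.2, 0.1, 0.4]
grip_width: 0.1
```

apply_moves(series=[[0, 0, 0, 0, 0, 0], [0, 0, 0, 0, 0, 0], [0, 0, 0, 0, 0, 0], [0, 0, 0, 0, 0, 0], [0, 0, 0, 0, 0, 0], [0, 0, 0, 0, 0, 0], [0, 0, 0, 0, 0, 0], [0, 0, 0, 0, 0, 0], [0, 0, 0, 0, 0, 0]], claw=70)

```text
time: 7.4
ee_pos: [454.2, -183.6, 106.7]
eef_rot: [-0.0, 1.0, 0.0, -0.0]
force: [0.5, 0.5, -0.2]
grip_width: 59.8
```

apply_moves(series=[[0, 2, 30, 0, 0, 0], [0, 0, 30, 0, 0, 0], [0, 0, 20, 0, 0, 0], [0, 0, 8, 0, 0, 0], [0, 0, 7, 0, 0, 0], [0, 0, 0, 0, 0, 0], [0, 0, 0, 0, 0, 0]])

```text
time: 7.98
ee_pos: [455.0, -186.0, 12.8]
eef_rot: [0.0, 1.0, 0.0, 0.001]
force: [0.8, 0.0, -0.5]
grip_width: 59.9
```

apply_moves(series=[[0, 0, 6, 0, 0, 0], [0, 0, 6, 0, 0, 0], [0, 0, 6, 0, 0, 0], [0, 0, 0, 0, 0, 0], [0, 0, 0, 0, 0, 0]])

```text
time: 8.4
ee_pos: [453.8, -185.3, -6.7]
eef_rot: [-0.0, 1.0, 0.0, -0.001]
force: [0.3, 0.8, 0.1]
grip_width: 59.8
```

apply_moves(series=[[0, 0, 0, 0, 0, 0], [0, 0, 0, 0, 0, 0], [0, 0, 0, 0, 0, 0], [0, 0, 0, 0, 0, 0], [0, 0, 0, 0, 0, 0], [0, 0, 0, 0, 0, 0], [0, 0, 0, 0, 0, 0], [0, 0, 0, 0, 0, 0], [0, 0, 0, 0, 0, 0]], claw=0)

```text
time: 9.15
ee_pos: [454.7, -185.7, -5.7]
eef_rot: [0.0, 1.0, 0.0, 0.0]
force: [0.3, 1.4, 5.3]
grip_width: 19.1
```

```bash
python3 - <<'E'
from h import *
d=shot('scene','s2'); im=d['image']; s=monitor.get_state(); print(s['ee_pos'],s['grip_width'],s['force'])
u,v=pix(d,(454,-184,40)); x0,y0=int(u)-60,int(v)-60
cv2.imwrite('pics/s2c.png',cv2.resize(im[y0:y0+100,x0:x0+130],None,fx=5,fy=5,interpolation=cv2.INTER_CUBIC))
E
```

```text
[ 454.65312298 -185.68906388   -5.7335677 ] 19.147289631204412 [-1.63010517  1.31978233  4.87457341]
```

View pics/s2c.png

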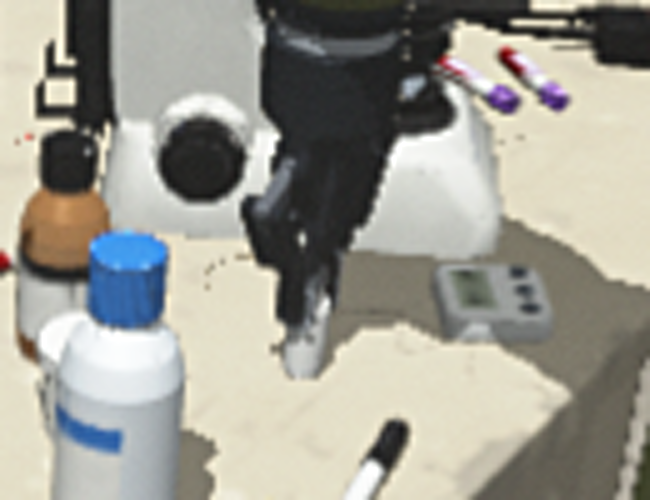

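Now the jaws hold the bottle's body (19 mm read) with their tips near z≈30, so the true fingertips sit about 35–39 mm above the reported TCP. Lifting to check the hold.

apply_moves(series=[[0, 0, -10, 0, 0, 0], [0, 0, -20, 0, 0, 0], [0, 0, -30, 0, 0, 0], [0, 0, -30, 0, 0, 0], [0, 0, -30, 0, 0, 0], [0, 0, -30, 0, 0, 0], [0, 0, -20, 0, 0, 0], [0, 0, 0, 0, 0, 0], [0, 0, 0, 0, 0, 0]])

```text
time: 9.95
ee_pos: [454.7, -186.0, 165.0]
eef_rot: [0.001, 1.0, 0.0, 0.001]
force: [-0.4, -0.3, -1.0]
grip_width: 19.2
```

```bash
python3 - <<'E'
from h import *
d=shot('wrist','w5'); s=monitor.get_state(); print(s['ee_pos'],s['grip_width'],s['force'])
d2=shot('scene','s3'); u,v=pix(d2,(454,-184,210)); x0,y0=int(u)-60,int(v)-40
a=cv2.resize(d2['image'][y0:y0+100,x0:x0+100],(400,400),interpolation=cv2.INTER_CUBIC)
b=cv2.resize(d['image'][170:300,250:380],(400,400),interpolation=cv2.INTER_CUBIC)
cv2.imwrite('pics/m5.png',np.hstack([a,b])); print(x0,y0)
E
```

```text
[ 453.73643471 -185.48354083  163.18099563] 18.920533349888164 [-1.03990818 -0.17908131 -1.14936148]
326 93
```

View pics/m5.png

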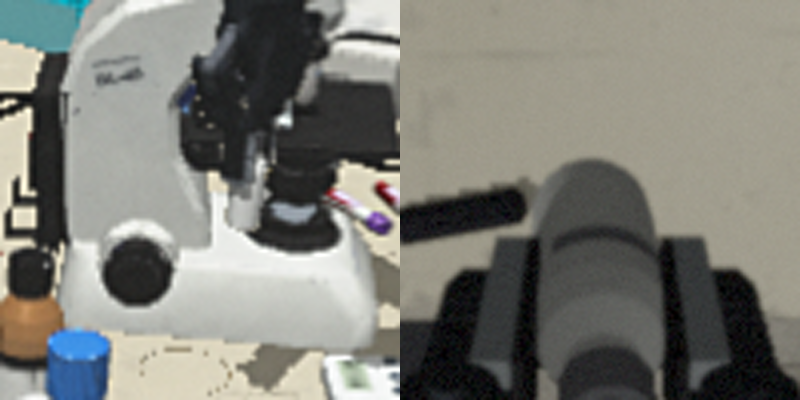

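```bash
python3 - <<'E'
from h import *
d=load('w5'); p=at(d,311.75,222,169); print(p, p-[11.5,0])
for n,c in (('w2',1),): 
  d=load(n); print(d['C'])
E
```

```text
[ 462.30633163 -185.76110527] [ 450.80633163 -185.76110527]
[613.93526472 229.98988021 493.51472543]
```

apply_moves(series=[[12.5, -34.2, 0, 0, 0, 0], [12.5, -34.2, 0, 0, 0, 0], [12.5, -34.2, 0, 0, 0, 0], [12.5, -34.2, 0, 0, 0, 0], [12.5, -34.2, 0, 0, 0, 0], [12.5, -34.2, 0, 0, 0, 0], [12.5, -34.2, 0, 0, 0, 0], [12.5, -34.2, 0, 0, 0, 0], [12.5, -34.2, 0, 0, 0, 0], [12.5, -34.2, 0, 0, 0, 0], [12.5, -34.2, 0, 0, 0, 0], [0, 0, 0, 0, 0, 0]])

```text
time: 11.05
ee_pos: [591.3, 195.5, 160.6]
eef_rot: [-0.001, 1.0, 0.002, -0.002]
force: [-0.5, -1.2, 0.1]
grip_width: 19.6
```

apply_moves(series=[[0, 0, 20, 0, 0, 0], [0, 0, 20, 0, 0, 0], [0, 0, 15, 0, 0, 0], [0, 0, 0, 0, 0, 0], [0, 0, 0, 0, 0, 0]])

```text
time: 11.47
ee_pos: [589.7, 189.9, 105.7]
eef_rot: [0.001, 1.0, -0.0, -0.003]
force: [1.2, 0.2, -0.8]
grip_width: 19.0
```

```bash
python3 - <<'E'
from h import *
d=shot('wrist','w6'); s=monitor.get_state(); print(s['ee_pos'],s['force'])
print(pix(d,(590.2,190.2,58)),pix(d,(590,190.2,s['ee_pos'][2]+5.7)))
cv2.imwrite('pics/w6c.png',cv2.resize(d['image'][130:290,220:420],None,fx=3.5,fy=3.5,interpolation=cv2.INTER_CUBIC))
E
```

```text
[590.99154145 190.26399933 107.6726165 ] [ 0.57875406 -0.23450599 -0.22668684]
[312.24226716 203.60671713] [311.74662901 235.91335465]
```

View pics/w6c.png

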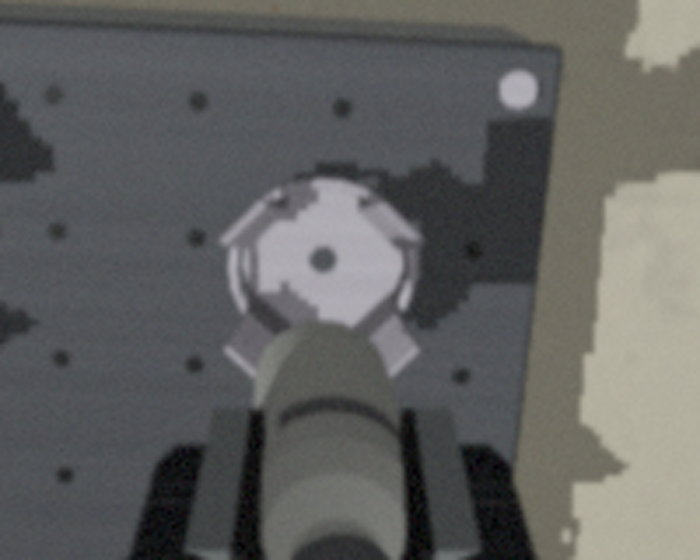

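apply_moves(series=[[1.5, -1.5, 8, 0, 0, 0], [0, 0, 10, 0, 0, 0], [0, 0, 10, 0, 0, 0], [0, 0, 10, 0, 0, 0], [0, 0, 6, 0, 0, 0], [0, 0, 4, 0, 0, 0], [0, 0, 0, 0, 0, 0], [0, 0, 0, 0, 0, 0]])

```text
time: 12.18
ee_pos: [593.2, 192.1, 60.6]
eef_rot: [0.0, 1.0, -0.0, -0.0]
force: [0.5, -0.5, -0.1]
grip_width: 19.0
```

apply_moves(series=[[0, 0, 2, 0, 0, 0], [0, 0, 2, 0, 0, 0], [0, 0, 0, 0, 0, 0], [0, 0, 0, 0, 0, 0]])

```text
time: 12.52
ee_pos: [593.3, 192.1, 57.0]
eef_rot: [-0.0, 1.0, 0.0, 0.0]
force: [-0.0, 0.1, 0.5]
grip_width: 19.2
```

Free entry so far. The last few mm, watching the force.

apply_moves(series=[[0, 0, 1.5, 0, 0, 0], [0, 0, 1.5, 0, 0, 0], [0, 0, 0, 0, 0, 0], [0, 0, 0, 0, 0, 0]])

```text
time: 12.85
ee_pos: [593.1, 192.1, 53.6]
eef_rot: [0.0, 1.0, 0.0, -0.0]
force: [0.4, 0.4, -1.0]
grip_width: 18.9
```

apply_moves(series=[[0, 0, 1, 0, 0, 0], [0, 0, 0, 0, 0, 0], [0, 0, 0, 0, 0, 0]])

```text
time: 13.1
ee_pos: [593.2, 192.1, 52.8]
eef_rot: [0.0, 1.0, -0.0, -0.0]
force: [0.7, -0.0, -0.5]
grip_width: 19.3
```

apply_moves(series=[[0, 0, 1, 0, 0, 0], [0, 0, 0, 0, 0, 0], [0, 0, 0, 0, 0, 0]])

```text
time: 13.35
ee_pos: [593.6, 192.2, 52.4]
eef_rot: [-0.0, 1.0, 0.0, 0.0]
force: [-0.4, -0.2, 2.4]
grip_width: 19.3
```

Contact came at 52.4, exactly as predicted for the floor at 58. Releasing.

apply_moves(series=[[0, 0, 0, 0, 0, 0], [0, 0, 0, 0, 0, 0], [0, 0, 0, 0, 0, 0], [0, 0, 0, 0, 0, 0], [0, 0, 0, 0, 0, 0], [0, 0, 0, 0, 0, 0]], claw=50)

```text
time: 13.85
ee_pos: [593.1, 192.1, 51.7]
eef_rot: [0.0, 1.0, 0.0, -0.0]
force: [-0.1, -0.2, -1.3]
grip_width: 42.8
```

apply_moves(series=[[0, 0, -10, 0, 0, 0], [0, 0, -20, 0, 0, 0], [0, 0, -30, 0, 0, 0], [0, 0, -40, 0, 0, 0], [0, 0, -40, 0, 0, 0], [0, 0, -40, 0, 0, 0], [0, 0, -20, 0, 0, 0], [0, 0, 0, 0, 0, 0], [0, 0, 0, 0, 0, 0]])

```text
time: 14.6
ee_pos: [594.2, 192.3, 254.9]
eef_rot: [-0.001, 1.0, 0.0, 0.002]
force: [-0.2, 0.0, -0.7]
grip_width: 42.6
```

```bash
python3 - <<'E'
from h import *
d=shot('wrist','w7'); s=monitor.get_state(); print(s['ee_pos'],s['grip_width'],s['force'])
for p in [(590.2,190.2,124),(590.2,190.2,58)]: print(pix(d,p).round(1))
d=shot('top','t7'); 
for p in [(590.2,190.2,124),(590.2,190.2,58)]: print(pix(d,p).round(1))
a=cv2.resize(load('w7')['image'][110:210,255:375],(480,400)); b=cv2.resize(d['image'][140:190,220:280],(480,400))
cv2.imwrite('pics/m7.png',np.hstack([a[:,:400],b[:,:400]]))
E
```

```text
[593.12854539 192.10102893 252.21623536] 42.38809527600301 [ 0.41810676  0.42420813 -0.60118869]
[315.4 180.8]
[315.4 166.2]
[242.4 162.4]
[247.6 169.7]
```

View pics/m7.png

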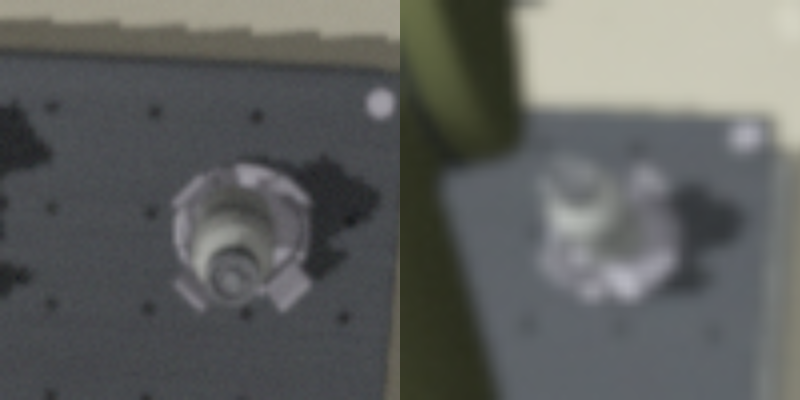

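b23 stands upright in its clamp: cap at (313,179) against (315.4,180.8) predicted, about 2 mm off centre. Next is the 40. First I'll check the bath's clearance for the wrist camera.

```bash
cat >> h.py <<'E'
def blob(d,c,r,f):
    "centroid of f(hsv) pixels within r px of c"
    h=cv2.cvtColor(d['image'],cv2.COLOR_BGR2HSV).astype(int); yy,xx=np.mgrid[:400,:640]
    m=f(h)&(np.hypot(xx-c[0],yy-c[1])<r); n,l,st,ce=cv2.connectedComponentsWithStats(m.astype(np.uint8))
    k=1+np.argmax(st[1:,4]); s=st[k]; return np.array([s[0]+(s[2]-1)/2,s[1]+(s[3]-1)/2]),ce[k],s[2:5]
E
python3 - <<'E'
from h import *
d=load('top0'); b=at(d,308,134,0); print('bath front bottom',b,at(d,424,122,0))
for z in (100,150,200,250): print(z,pix(d,(b[0],b[1],z)).round())
im=d['image']; print(im[80:140,330].mean(1).round().astype(int).tolist())
E
```

```text
bath front bottom [709.13766256  36.18900793] [ 744.4419357  -292.17340938]
100 [307. 120.]
150 [306. 111.]
200 [305. 102.]
250 [305.  92.]
[174, 174, 172, 171, 170, 170, 170, 170, 170, 169, 169, 169, 169, 170, 171, 172, 172, 172, 174, 176, 177, 179, 180, 181, 180, 180, 178, 172, 165, 166, 168, 165, 148, 112, 81, 76, 78, 77, 77, 78, 79, 77, 78, 78, 78, 78, 78, 77, 78, 77, 79, 77, 78, 88, 124, 158, 168, 169, 169, 168]
```

apply_moves(series=[[3.2, 30.4, 0, 0, 0, 0], [3.2, 30.4, 0, 0, 0, 0], [3.2, 30.4, 0, 0, 0, 0], [3.2, 30.4, 0, 0, 0, 0], [3.2, 30.4, 0, 0, 0, 0], [3.2, 30.4, 0, 0, 0, 0], [0, 0, 0, 0, 0, 0], [0, 0, 0, 0, 0, 0], [0, 0, 0, 0, 0, 0], [0, 0, 0, 0, 0, 0]], claw=70)

```text
time: 15.53
ee_pos: [611.9, 10.7, 250.5]
eef_rot: [-0.0, 1.0, 0.001, -0.001]
force: [-0.9, 0.4, -0.5]
grip_width: 60.0
```

```bash
python3 - <<'E'
from h import *
d=shot('wrist','w8'); s=monitor.get_state(); print(s['ee_pos'],s['force'])
c=pix(d,(612.9,9.2,102)); print(c)
b=blob(d,c,22,lambda h:(h[...,2]>165)&(h[...,1]<45)); print(b,at(d,*b[0],102),at(d,*b[1],102))
E
```

```text
[612.0160702   10.87772506 250.98057121] [ 0.01427741 -0.73615773 -0.20534558]
[314.71231372 170.76311056]
(array([314., 170.]), array([314.0812065 , 170.10904872]), array([ 23,  23, 431], dtype=int32)) [613.71636872   9.94581503] [613.59972749   9.86079768]
```

The bath is about 145 mm high, so the camera stays clear at above 200. b40 measures (613.5, 9.9). Descending to its cap.

apply_moves(series=[[1.3, 0.9, 30, 0, 0, 0], [0, 0, 35, 0, 0, 0], [0, 0, 35, 0, 0, 0], [0, 0, 35, 0, 0, 0], [0, 0, 30, 0, 0, 0], [0, 0, 20, 0, 0, 0], [0, 0, 12, 0, 0, 0], [0, 0, 8, 0, 0, 0], [0, 0, 0, 0, 0, 0], [0, 0, 0, 0, 0, 0]])

```text
time: 16.42
ee_pos: [614.6, 9.2, 47.9]
eef_rot: [0.0, 1.0, 0.0, 0.001]
force: [0.6, -0.7, 0.6]
grip_width: 59.7
```

apply_moves(series=[[0, 0, 0, 0, 0, 0], [0, 0, 0, 0, 0, 0], [0, 0, 0, 0, 0, 0], [0, 0, 0, 0, 0, 0], [0, 0, 0, 0, 0, 0], [0, 0, 0, 0, 0, 0], [0, 0, 0, 0, 0, 0], [0, 0, 0, 0, 0, 0], [0, 0, 0, 0, 0, 0]], claw=0)

```text
time: 17.17
ee_pos: [615.2, 8.9, 48.8]
eef_rot: [-0.0, 1.0, -0.0, 0.002]
force: [0.2, 1.4, 5.8]
grip_width: 23.3
```

apply_moves(series=[[0, 0, -10, 0, 0, 0], [0, 0, -20, 0, 0, 0], [0, 0, -30, 0, 0, 0], [0, 0, -30, 0, 0, 0], [0, 0, -30, 0, 0, 0], [0, 0, -20, 0, 0, 0], [0, 0, -10, 0, 0, 0], [0, 0, 0, 0, 0, 0]])

```text
time: 17.83
ee_pos: [615.1, 8.6, 200.1]
eef_rot: [0.0, 1.0, -0.0, 0.003]
force: [-0.4, -0.6, -1.9]
grip_width: 23.3
```

apply_moves(series=[[-6.5, -15, 0, 0, 0, 0], [-13, -30, 0, 0, 0, 0], [-13, -30, 0, 0, 0, 0], [-13, -30, 0, 0, 0, 0], [-13, -30, 0, 0, 0, 0], [-13, -30, 0, 0, 0, 0], [-13, -30, 0, 0, 0, 0], [-13, -30, 0, 0, 0, 0], [-13, -30, 0, 0, 0, 0], [-13, -30, 0, 0, 0, 0], [-13, -17, 0, 0, 0, 0], [-9.1, 0, 0, 0, 0, 0]])

```text
time: 18.83
ee_pos: [464.7, 313.3, 193.6]
eef_rot: [0.001, 1.0, 0.002, -0.003]
force: [-0.8, -0.3, -1.2]
grip_width: 23.6
```

apply_moves(series=[[0, 0, 20, 0, 0, 0], [0, 0, 0, 0, 0, 0], [0, 0, 0, 0, 0, 0], [0, 0, 0, 0, 0, 0]])

```text
time: 19.17
ee_pos: [467.7, 310.0, 175.9]
eef_rot: [0.001, 1.0, -0.0, -0.001]
force: [0.3, -0.7, -1.4]
grip_width: 23.4
```

```bash
python3 - <<'E'
from h import *
d=shot('wrist','w9'); s=monitor.get_state(); print(s['ee_pos'],s['force'],s['grip_width'])
E
```

```text
[468.28413732 310.25068861 176.81418271] [ 0.02465833  0.25041368 -1.35077304] 23.23674293464321
```

apply_moves(series=[[14, -0.8, 0, 0, 0, 0], [0, 0, 8, 0, 0, 0], [0, 0, 12, 0, 0, 0], [0, 0, 8, 0, 0, 0], [0, 0, 0, 0, 0, 0], [0, 0, 0, 0, 0, 0]])

```text
time: 19.72
ee_pos: [481.0, 311.1, 147.2]
eef_rot: [0.001, 1.0, 0.0, -0.001]
force: [0.3, 0.6, -0.6]
grip_width: 23.4
```

apply_moves(series=[[0, 0, 10, 0, 0, 0], [0, 0, 10, 0, 0, 0], [0, 0, 10, 0, 0, 0], [0, 0, 5, 0, 0, 0], [0, 0, 0, 0, 0, 0], [0, 0, 0, 0, 0, 0]])

```text
time: 20.22
ee_pos: [481.8, 311.4, 113.1]
eef_rot: [0.0, 1.0, 0.0, -0.001]
force: [0.4, 0.1, -1.5]
grip_width: 23.5
```

apply_moves(series=[[0, 0, 2.5, 0, 0, 0], [0, 0, 2, 0, 0, 0], [0, 0, 0, 0, 0, 0], [0, 0, 0, 0, 0, 0]])

```text
time: 20.55
ee_pos: [482.2, 311.6, 109.5]
eef_rot: [-0.0, 1.0, -0.0, 0.0]
force: [0.1, 0.2, -1.3]
grip_width: 23.6
```

apply_moves(series=[[0, 0, 1, 0, 0, 0], [0, 0, 1, 0, 0, 0], [0, 0, 0, 0, 0, 0], [0, 0, 0, 0, 0, 0]])

```text
time: 20.88
ee_pos: [482.1, 311.6, 107.2]
eef_rot: [0.0, 1.0, 0.0, -0.0]
force: [-0.2, -1.0, -1.3]
grip_width: 23.1
```

apply_moves(series=[[0, 0, 0.8, 0, 0, 0], [0, 0, 0, 0, 0, 0], [0, 0, 0, 0, 0, 0]])

```text
time: 21.13
ee_pos: [482.4, 311.7, 106.9]
eef_rot: [-0.0, 1.0, 0.0, 0.0]
force: [-0.4, -1.0, 1.0]
grip_width: 23.1
```

apply_moves(series=[[0, 0, 0.8, 0, 0, 0], [0, 0, 0, 0, 0, 0], [0, 0, 0, 0, 0, 0]])

```text
time: 21.38
ee_pos: [482.8, 311.9, 106.9]
eef_rot: [-0.0, 1.0, 0.0, 0.001]
force: [0.1, -0.8, 6.5]
grip_width: 23.3
```

Seated at the predicted height (106.9) with 6.5 N. Releasing, then on to b52.

apply_moves(series=[[0, 0, 0, 0, 0, 0], [0, 0, 0, 0, 0, 0], [0, 0, 0, 0, 0, 0], [0, 0, 0, 0, 0, 0], [0, 0, 0, 0, 0, 0], [0, 0, 0, 0, 0, 0], [0, 0, -10, 0, 0, 0], [0, 0, -30, 0, 0, 0], [0, 0, -40, 0, 0, 0], [0, 0, -40, 0, 0, 0], [0, 0, -30, 0, 0, 0], [0, 0, 0, 0, 0, 0]], claw=60)

```text
time: 22.38
ee_pos: [485.6, 313.4, 266.2]
eef_rot: [-0.004, 1.0, 0.0, 0.007]
force: [0.4, 0.7, 1.1]
grip_width: 51.1
```

apply_moves(series=[[7.6, 36, 0, 0, 0, 0], [7.6, 36, 0, 0, 0, 0], [7.6, 36, 0, 0, 0, 0], [7.6, 36, 0, 0, 0, 0], [7.6, 36, 0, 0, 0, 0], [7.6, 36, 0, 0, 0, 0], [7.6, 36, 0, 0, 0, 0], [7.6, 36, 0, 0, 0, 0], [7.6, 36, 0, 0, 0, 0], [7.6, 36, 0, 0, 0, 0], [7.6, 36, 0, 0, 0, 0], [7.6, 36, 0, 0, 0, 0]], claw=75)

```text
time: 23.38
ee_pos: [573.4, -122.3, 256.4]
eef_rot: [0.0, 1.0, -0.0, 0.0]
force: [1.6, -0.4, -0.2]
grip_width: 63.8
```

apply_moves(series=[[0, 0, 0, 0, 0, 0], [0, 0, 0, 0, 0, 0], [0, 0, 0, 0, 0, 0], [0, 0, 0, 0, 0, 0], [0, 0, 0, 0, 0, 0]])

```text
time: 23.8
ee_pos: [573.3, -119.1, 256.0]
eef_rot: [-0.0, 1.0, 0.001, 0.0]
force: [-0.8, 0.1, 0.4]
grip_width: 64.0
```

```bash
python3 - <<'E'
from h import *
d=shot('wrist','w10'); s=monitor.get_state(); print(s['ee_pos'],s['force'],s['grip_width'])
c=pix(d,(574.1,-120,132)); print(c)
b=blob(d,c,26,lambda h:(h[...,2]<70)); print(b,at(d,*b[0],132),at(d,*b[1],132))
d=load('w1'); c=pix(d,(574.1,-120,132)); b=blob(d,c,20,lambda h:(h[...,2]<70)); print(b,at(d,*b[0],132),at(d,*b[1],132))
c=pix(d,(450,10,169)); b=blob(d,c,26,lambda h:(h[...,0]>95)&(h[...,0]<125)&(h[...,1]>120)&(h[...,2]>120)); print(b,at(d,*b[0],169),at(d,*b[1],169))
E
```

```text
[ 573.32601934 -119.11944459  255.97051232] [-1.46964316  0.52254922  0.5865868 ] 63.935431862323476
[314.02961331 177.36765796]
(array([314., 174.]), array([314.23491379, 174.11422414]), array([ 33,  35, 928], dtype=int32)) [ 577.47583141 -119.96244276] [ 577.36241002 -120.19067439]
(array([344. ,  68.5]), array([343.9       ,  68.20361446]), array([ 33,  34, 830], dtype=int32)) [ 573.89563455 -120.41592416] [ 574.18493383 -120.30365137]
(array([219. , 193.5]), array([218.87409201, 193.51937046]), array([ 33,  32, 826], dtype=int32)) [448.96063742  10.49428145] [448.93900995  10.6294883 ]
```

apply_moves(series=[[1.5, 1, 30, 0, 0, 0], [0, 0, 35, 0, 0, 0], [0, 0, 35, 0, 0, 0], [0, 0, 35, 0, 0, 0], [0, 0, 25, 0, 0, 0], [0, 0, 12, 0, 0, 0], [0, 0, 8, 0, 0, 0], [0, 0, 4, 0, 0, 0], [0, 0, 0, 0, 0, 0], [0, 0, 0, 0, 0, 0]])

```text
time: 24.68
ee_pos: [576.3, -121.7, 73.7]
eef_rot: [0.0, 1.0, 0.0, 0.002]
force: [0.0, -0.2, 0.6]
grip_width: 63.7
```

apply_moves(series=[[0, 0, 0, 0, 0, 0], [0, 0, 0, 0, 0, 0], [0, 0, 0, 0, 0, 0], [0, 0, 0, 0, 0, 0], [0, 0, 0, 0, 0, 0], [0, 0, 0, 0, 0, 0], [0, 0, 0, 0, 0, 0], [0, 0, 0, 0, 0, 0], [0, 0, 0, 0, 0, 0]], claw=0)

```text
time: 25.43
ee_pos: [576.1, -121.6, 73.5]
eef_rot: [0.0, 1.0, 0.0, 0.001]
force: [0.4, 1.5, 5.4]
grip_width: 29.5
```

apply_moves(series=[[0, 0, -10, 0, 0, 0], [0, 0, -20, 0, 0, 0], [0, 0, -30, 0, 0, 0], [0, 0, -30, 0, 0, 0], [0, 0, -30, 0, 0, 0], [0, 0, -30, 0, 0, 0], [0, 0, -10, 0, 0, 0], [0, 0, 0, 0, 0, 0], [0, 0, 0, 0, 0, 0]])

```text
time: 26.18
ee_pos: [574.4, -121.3, 230.7]
eef_rot: [-0.0, 1.0, 0.0, -0.001]
force: [-0.2, -0.1, -2.6]
grip_width: 30.0
```

apply_moves(series=[[1.7, -20, 0, 0, 0, 0], [1.7, -37, 0, 0, 0, 0], [1.7, -37, 0, 0, 0, 0], [1.7, -37, 0, 0, 0, 0], [1.7, -37, 0, 0, 0, 0], [1.7, -37, 0, 0, 0, 0], [1.7, -37, 0, 0, 0, 0], [1.7, -37, 0, 0, 0, 0], [1.7, -37, 0, 0, 0, 0], [1.7, -37, 0, 0, 0, 0], [1.7, -37, 0, 0, 0, 0], [1.7, -37, 0, 0, 0, 0]])

```text
time: 27.18
ee_pos: [593.3, 306.8, 227.1]
eef_rot: [0.001, 1.0, 0.0, -0.003]
force: [0.6, -0.8, -2.0]
grip_width: 29.5
```

apply_moves(series=[[0, 0, 0, 0, 0, 0], [0, 0, 0, 0, 0, 0], [0, 0, 0, 0, 0, 0], [0, 0, 0, 0, 0, 0]])

```text
time: 27.52
ee_pos: [594.6, 304.2, 229.7]
eef_rot: [0.001, 1.0, -0.001, -0.001]
force: [-0.5, 0.5, -1.8]
grip_width: 29.8
```

apply_moves(series=[[1.5, -0.8, 15, 0, 0, 0], [0, 0, 20, 0, 0, 0], [0, 0, 15, 0, 0, 0], [0, 0, 5, 0, 0, 0], [0, 0, 0, 0, 0, 0], [0, 0, 0, 0, 0, 0]])

```text
time: 28.02
ee_pos: [596.7, 305.9, 176.3]
eef_rot: [0.0, 1.0, -0.0, -0.0]
force: [-0.7, 0.1, -2.7]
grip_width: 29.6
```

apply_moves(series=[[0, 0, 10, 0, 0, 0], [0, 0, 10, 0, 0, 0], [0, 0, 10, 0, 0, 0], [0, 0, 5, 0, 0, 0], [0, 0, 2, 0, 0, 0], [0, 0, 0, 0, 0, 0], [0, 0, 0, 0, 0, 0]])

```text
time: 28.6
ee_pos: [596.8, 306.5, 139.7]
eef_rot: [-0.0, 1.0, 0.0, 0.0]
force: [0.5, -0.1, -1.9]
grip_width: 30.1
```

apply_moves(series=[[0, 0.5, 3, 0, 0, 0], [0, 0, 2, 0, 0, 0], [0, 0, 1, 0, 0, 0], [0, 0, 0, 0, 0, 0], [0, 0, 0, 0, 0, 0]])

```text
time: 29.02
ee_pos: [596.7, 305.9, 133.7]
eef_rot: [0.0, 1.0, -0.0, -0.0]
force: [-0.4, -0.0, -1.1]
grip_width: 29.7
```

apply_moves(series=[[0, 0, 1, 0, 0, 0], [0, 0, 1, 0, 0, 0], [0, 0, 0, 0, 0, 0], [0, 0, 0, 0, 0, 0]])

```text
time: 29.35
ee_pos: [596.7, 305.9, 131.7]
eef_rot: [0.0, 1.0, 0.0, -0.0]
force: [-0.3, 0.4, -2.8]
grip_width: 29.6
```

apply_moves(series=[[0, 0, 1, 0, 0, 0], [0, 0, 0, 0, 0, 0], [0, 0, 0, 0, 0, 0]])

```text
time: 29.6
ee_pos: [597.1, 306.1, 131.6]
eef_rot: [-0.0, 1.0, 0.0, 0.001]
force: [-0.6, 0.2, 2.0]
grip_width: 29.7
```

Seated at 131.6 (131.5 predicted). Releasing, then on to b62.

apply_moves(series=[[0, 0, 0.5, 0, 0, 0], [0, 0, 0, 0, 0, 0], [0, 0, 0, 0, 0, 0], [0, 0, 0, 0, 0, 0], [0, 0, 0, 0, 0, 0], [0, 0, 0, 0, 0, 0], [0, 0, -10, 0, 0, 0], [0, 0, -30, 0, 0, 0], [0, 0, -40, 0, 0, 0], [0, 0, -40, 0, 0, 0], [0, 0, -20, 0, 0, 0], [0, 0, 0, 0, 0, 0]], claw=65)

```text
time: 30.6
ee_pos: [599.7, 307.2, 280.0]
eef_rot: [-0.003, 1.0, 0.0, 0.006]
force: [0.8, 0.6, 0.5]
grip_width: 55.4
```

apply_moves(series=[[-14.7, 29.5, 0, 0, 0, 0], [-14.7, 29.5, 0, 0, 0, 0], [-14.7, 29.5, 0, 0, 0, 0], [-14.7, 29.5, 0, 0, 0, 0], [-14.7, 29.5, 0, 0, 0, 0], [-14.7, 29.5, 0, 0, 0, 0], [-14.7, 29.5, 0, 0, 0, 0], [-14.7, 29.5, 0, 0, 0, 0], [-14.7, 29.5, 0, 0, 0, 0], [-14.7, 29.5, 0, 0, 0, 0], [0, 0, 0, 0, 0, 0], [0, 0, 0, 0, 0, 0]], claw=80)

```text
time: 31.6
ee_pos: [449.2, 9.9, 270.2]
eef_rot: [-0.0, 1.0, -0.002, 0.0]
force: [-1.3, -0.3, -0.7]
grip_width: 68.3
```

apply_moves(series=[[0, 0, 0, 0, 0, 0], [0, 0, 0, 0, 0, 0], [0, 0, 0, 0, 0, 0]])

```text
time: 31.85
ee_pos: [450.0, 11.8, 270.0]
eef_rot: [-0.0, 1.0, 0.001, -0.0]
force: [0.2, -0.6, -0.2]
grip_width: 67.8
```

```bash
python3 - <<'E'
from h import *
d=shot('wrist','w11'); s=monitor.get_state(); print(s['ee_pos'],s['force'],s['grip_width'])
c=pix(d,(449.5,10.4,169)); print(c)
for v in (90,120,150):
  b=blob(d,c,34,lambda h:(h[...,0]>95)&(h[...,0]<125)&(h[...,1]>120)&(h[...,2]>v)); print(b,at(d,*b[0],169),at(d,*b[1],169))
E
```

```text
[450.01650685  11.80031342 270.01839561] [-0.99959326 -0.79227096  0.84660226] 68.36798997058817
[314.58883244 185.23054742]
(array([314. , 185.5]), array([313.26243568, 185.06174957]), array([  39,   38, 1166], dtype=int32)) [449.24351699  10.93373276] [449.65571283  11.60405215]
(array([314. , 185.5]), array([313.29063604, 185.50618375]), array([  39,   38, 1132], dtype=int32)) [449.24351699  10.93373276] [449.23562325  11.5776736 ]
(array([313.5, 186. ]), array([313.27529626, 185.93163172]), array([  38,   37, 1097], dtype=int32)) [448.76892683  11.38664052] [448.833004    11.59084826]
```

b62 measures (449.2, 11.0), and the repeats agree. Descending to its cap.

apply_moves(series=[[-0.7, 0.6, 30, 0, 0, 0], [0, 0, 35, 0, 0, 0], [0, 0, 35, 0, 0, 0], [0, 0, 30, 0, 0, 0], [0, 0, 20, 0, 0, 0], [0, 0, 10, 0, 0, 0], [0, 0, 6, 0, 0, 0], [0, 0, 0, 0, 0, 0], [0, 0, 0, 0, 0, 0]])

```text
time: 32.65
ee_pos: [450.1, 10.4, 105.5]
eef_rot: [0.0, 1.0, 0.0, 0.001]
force: [1.1, 0.0, 0.0]
grip_width: 68.2
```

apply_moves(series=[[0, 0, 0, 0, 0, 0], [0, 0, 0, 0, 0, 0], [0, 0, 0, 0, 0, 0], [0, 0, 0, 0, 0, 0], [0, 0, 0, 0, 0, 0], [0, 0, 0, 0, 0, 0], [0, 0, 0, 0, 0, 0], [0, 0, 0, 0, 0, 0], [0, 0, 0, 0, 0, 0], [0, 0, 0, 0, 0, 0]], claw=0)

```text
time: 33.48
ee_pos: [450.4, 10.5, 106.1]
eef_rot: [-0.0, 1.0, -0.0, 0.002]
force: [-0.1, 1.3, 5.2]
grip_width: 35.2
```

apply_moves(series=[[0, 0, -10, 0, 0, 0], [0, 0, -20, 0, 0, 0], [0, 0, -30, 0, 0, 0], [0, 0, -30, 0, 0, 0], [0, 0, -30, 0, 0, 0], [0, 0, -10, 0, 0, 0], [0, 0, 0, 0, 0, 0], [0, 0, 0, 0, 0, 0]])

```text
time: 34.15
ee_pos: [448.3, 10.3, 232.7]
eef_rot: [0.0, 1.0, -0.0, -0.001]
force: [-0.4, 0.0, -6.1]
grip_width: 35.3
```

apply_moves(series=[[2.6, -12, 0, 0, 0, 0], [3.2, -22, 0, 0, 0, 0], [3.2, -22, 0, 0, 0, 0], [3.2, -22, 0, 0, 0, 0], [3.2, -22, 0, 0, 0, 0], [3.2, -22, 0, 0, 0, 0], [3.2, -22, 0, 0, 0, 0], [2, -22, 0, 0, 0, 0], [2, -20, 0, 0, 0, 0], [0, 0, 0, 0, 0, 0], [0, 0, 0, 0, 0, 0], [0, 0, 0, 0, 0, 0]])

```text
time: 35.15
ee_pos: [473.5, 195.6, 231.3]
eef_rot: [0.001, 1.0, 0.0, -0.002]
force: [-0.3, -0.7, -5.3]
grip_width: 35.1
```

apply_moves(series=[[0, 0, 0, 0, 0, 0], [0, 0, 0, 0, 0, 0], [0, 0, 0, 0, 0, 0]])

```text
time: 35.4
ee_pos: [474.8, 195.6, 233.9]
eef_rot: [0.0, 1.0, -0.001, -0.0]
force: [0.2, 0.0, -4.1]
grip_width: 35.4
```

apply_moves(series=[[1, -0.3, 10, 0, 0, 0], [0, 0, 15, 0, 0, 0], [0, 0, 5, 0, 0, 0], [0, 0, 0, 0, 0, 0], [0, 0, 0, 0, 0, 0]])

```text
time: 35.82
ee_pos: [475.5, 196.4, 203.6]
eef_rot: [0.0, 1.0, -0.0, -0.001]
force: [0.6, 0.5, -5.7]
grip_width: 35.0
```

apply_moves(series=[[0.3, 0, 10, 0, 0, 0], [0, 0, 10, 0, 0, 0], [0, 0, 8, 0, 0, 0], [0, 0, 4, 0, 0, 0], [0, 0, 2, 0, 0, 0], [0, 0, 0, 0, 0, 0], [0, 0, 0, 0, 0, 0]])

```text
time: 36.4
ee_pos: [476.3, 196.7, 170.3]
eef_rot: [-0.0, 1.0, 0.0, 0.0]
force: [1.2, -0.5, -5.3]
grip_width: 35.3
```

apply_moves(series=[[0, 0, 2.5, 0, 0, 0], [0, 0, 2, 0, 0, 0], [0, 0, 0, 0, 0, 0], [0, 0, 0, 0, 0, 0]])

```text
time: 36.73
ee_pos: [476.1, 196.6, 165.7]
eef_rot: [0.0, 1.0, 0.0, -0.0]
force: [0.8, -0.5, -5.8]
grip_width: 35.0
```

apply_moves(series=[[0, 0, 1, 0, 0, 0], [0, 0, 0.8, 0, 0, 0], [0, 0, 0, 0, 0, 0], [0, 0, 0, 0, 0, 0]])

```text
time: 37.07
ee_pos: [476.3, 196.7, 164.2]
eef_rot: [-0.0, 1.0, 0.0, 0.0]
force: [0.5, 0.5, -4.3]
grip_width: 35.2
```

apply_moves(series=[[0, 0, 1, 0, 0, 0], [0, 0, 0, 0, 0, 0], [0, 0, 0, 0, 0, 0]])

```text
time: 37.32
ee_pos: [476.8, 196.8, 164.2]
eef_rot: [-0.0, 1.0, 0.0, 0.001]
force: [-0.7, 0.1, 2.4]
grip_width: 34.8
```

Seated at 164.2 (164.1 predicted). Releasing, then backing away for the final look.

apply_moves(series=[[0, 0, 0, 0, 0, 0], [0, 0, 0, 0, 0, 0], [0, 0, 0, 0, 0, 0], [0, 0, 0, 0, 0, 0], [0, 0, 0, 0, 0, 0], [0, 0, 0, 0, 0, 0], [0, 0, -10, 0, 0, 0], [0, 0, -30, 0, 0, 0], [0, 0, -40, 0, 0, 0], [0, 0, -40, 0, 0, 0], [0, 0, -30, 0, 0, 0], [0, 0, 0, 0, 0, 0]], claw=70)

```text
time: 38.32
ee_pos: [479.1, 197.5, 323.0]
eef_rot: [-0.002, 1.0, 0.0, 0.007]
force: [1.0, -0.0, -0.0]
grip_width: 59.6
```

apply_moves(series=[[0, 20, 0, 0, 0, 0], [0, 30, 0, 0, 0, 0], [0, 30, 0, 0, 0, 0], [0, 30, 0, 0, 0, 0], [0, 30, 0, 0, 0, 0], [0, 30, 0, 0, 0, 0], [0, 30, 0, 0, 0, 0], [0, 0, 0, 0, 0, 0], [0, 0, 0, 0, 0, 0], [0, 0, 0, 0, 0, 0]])

```text
time: 39.15
ee_pos: [476.2, -3.1, 313.3]
eef_rot: [-0.0, 1.0, -0.0, 0.0]
force: [-0.9, -1.0, -1.1]
grip_width: 59.6
```

```bash
python3 - <<'E'
from h import *
t=shot('top','tF'); s=shot('scene','sF'); w=shot('wrist','wF'); print(monitor.get_state()['ee_pos'])
a=cv2.resize(t['image'][130:260,165:385],(440,260),interpolation=cv2.INTER_CUBIC)
b=cv2.resize(s['image'][130:330,170:370],(360,360),interpolation=cv2.INTER_CUBIC)
c=cv2.resize(w['image'][0:240,0:400],(440,264))
m=np.zeros((540,800,3),np.uint8); m[:260,:440]=a; m[:360,440:]=b; m[270:534,:440]=c; cv2.imwrite('pics/mF.png',m)
for n,p in dict(cup=(514.2,-58,59),timer=(397,-304,18),A=(595.7,305.1,190),B=(590.2,190.2,124),C=(480.9,310.7,160),D=(475.3,195.8,227)).items(): print(n,'wrist montage',(pix(w,p)*1.1+[0,270]).round(),'top montage',((pix(t,p)-[165,130])*2).round())
f=lambda h:(h[...,0]>95)&(h[...,0]<125)&(h[...,1]>120)&(h[...,2]>120)
o=blob(w,pix(w,(475,196,227)),40,f)[0]; print('b62',at(w,*o,227))
o=blob(w,pix(w,(595.7,305.1,190)),30,lambda h:h[...,2]<45)[0]; print('b52',at(w,*o,190))
o=blob(w,pix(w,(514,-58,59)),35,lambda h:(h[...,2]>165)&(h[...,1]<45))[0]; print('cup',at(w,*o,59))
E
```

```text
[476.18286567  -2.35892797 313.08245187]
cup wrist montage [391. 407.] top montage [358. 136.]
timer wrist montage [556. 489.] top montage [546. 230.]
A wrist montage [-32. 325.] top montage [40. 43.]
B wrist montage [147. 335.] top montage [155.  65.]
C wrist montage [ 27. 453.] top montage [ 38. 149.]
D wrist montage [ 96. 479.] top montage [125. 143.]
b62 [474.88120612 196.38508643]
b52 [595.06472201 276.87640574]
cup [514.53004683 -57.65222149]
```

View pics/mF.png

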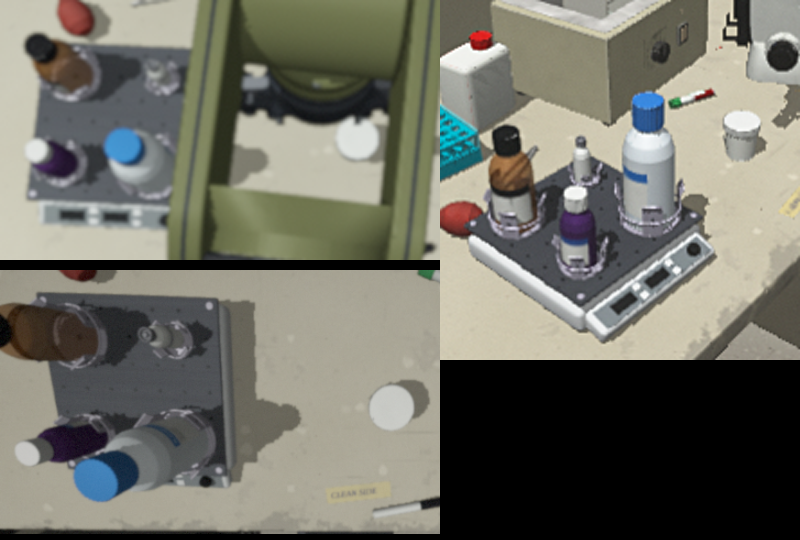

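All four bottles stand upright in their clamps: in the montage the caps sit at (40,45), (155,70), (38,150) and (124,145) against (40,43), (155,65), (38,149) and (125,143) predicted. The cup has not moved. The b52 wrist figure is invalid because its cap lies off that frame.

```bash
python3 -c "
from h import *
print(ticket.hand_in())"
```

```text
the job is handed in; nothing more can be done
None
```

All four bottles are standing upright in the clamps of their own size, and the job was handed in at about 39 s of the 106 s allowed.

- **Seating:** I placed them in the order 23, 40, 52, 62. Each touched the clamp floor within 0.2 mm of its predicted height, at 2 to 6.5 N.
- **Final pictures:** They show every bottle upright in its clamp and nothing knocked over. The 62 measured within 1 mm of its clamp centre. The 23 sits about 2 mm off centre, inside its 4 mm clearance.
- **Cup and timer:** The cup measured within 0.5 mm of where it started. The timer was not in the last pictures, so I did not re-measure it. The arm never worked near it after the first pick.

**What failed or disagreed**
- **First grasp of the 23:** It closed on nothing, because the real fingertips sit about 35–39 mm above the reported TCP. The bottle was not disturbed, and I corrected every later grasp for this.
- **Carrying the 40:** I overshot its clamp by 14 mm in x from a sum error and corrected it before lowering.
- **The 52's x position:** Two readings differed by 3 mm, because the side of the cap was included in one of them. I used 574.8 mm, close to the lower reading.
- **Final numeric check of the 52:** It was invalid because its cap lay outside the wrist picture. The top and scene pictures show it seated.

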